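# Lock a dowel blank into the V-cradle jig with its winged keeper

### The arm

A 6-joint arm with a two-finger parallel gripper is mounted at the origin on the work surface. World frame = base frame: x ahead of the robot, y to its left, z up, the work surface at z = 0. Lengths are in m, angles in rad, forces in N, time in s.
With the tool pointing down it reaches from about 0.325 to 0.75 m from the base axis. Payload 7.6 kg.
Tool frame: the origin (TCP) lies midway between the tips of the shut fingers; the grasp point (between the pads) lies env.hold_point_z behind it (env.hold_point_z is the distance from the TCP to the grasp point, in m); z points along the fingers, y is the direction in which the jaws open and shut (so a half turn about z gives the same grasp; the last joint's range is limited). The gripper opens to 85 mm and grips with 20 to 120 N. Pads are 22 mm wide; open, the fingers measure 114 mm over their backs; the gripper's body (76 mm by 85 mm) begins 54 mm behind the grasp point. The pads swing forward as they close: fully open they stand 13 mm farther back than shut.
Start: joints at [-1.211, 0.052, 1.401, -0, 1.689, -0.07], TCP at [0.219, -0.477, 0.231] pointing down, gripper open.
Joint ranges: [-2.9, 2.9], [-0.91, 2.17], [0.12, 2.37], [-1.06, 4.2], [0.26, 2.73], [-2.93, 2.93]. Speed limits (rad/s): [2.57, 2.57, 3.01, 3.14, 3.14, 3.14].

### API

Orientations are given as a unit quaternion [w, x, y, z].
In Python, from cell import telemetry, vision, env gives the robot as it stands.
- The arm moves only by the tool servo_tool, never from a script. Its arguments are lists of equal length, an entry for each row: "fingers": the finger opening in m, from 0 to 0.0854; "xyz": the shift along the tool's x, y, z in m, a list of three; "rotation": the turn, a rotation vector about the tool's x, y, z in rad, a list of three. A call has 1 to 5 rows; each row shifts and turns the pose as measured when the row begins, along the tool's axes as they then stand; what a row does not reach is not made up. A row lasts 1/10 s, in which the tool goes at most 50 mm and 8.59 degrees, less where a joint would pass 70% of its speed; a pose out of reach is approached as far as the arm can. A call is refused whole if a number of a shift passes 0.05 or a number of a turn 0.15, either way. A call with a gripper value outside its range is refused whole. The fingers move at their own pace and stop on an object; the grip force is fixed at half the most. Time passes only in rows, so rows that do not move let the fingers close. It gives the time, the measured TCP pose, the force and the opening at its end, in the units of the state.
- telemetry.sense(): the state, without advancing time (a new reading comes with each control period).
- vision.get_image(name): name is "side" or "top" or "wrist"; returns the picture (420x560x3 uint8, red, green, blue); there is no depth.
- vision.camera_params(name): a dict with "fx", "fy", "cx", "cy" (pixels), "T" (4x4, takes a point from camera to world coordinates); the wrist camera has in their place "T_tool_cam" (4x4, takes a point from camera to tool coordinates, whose origin is the TCP and whose axes are the flange's). Camera axes: x right, y down, z forward; pixel columns grow to the right and rows downward; lengths in m; the calibration is good to about 2 mm. A picture is of the moment at which its call begins: read the wrist's pose just before it. camera_params takes no time and is no camera call.
- env.job_done(): hands the job in, once; it reports no verdict.
The state is a dict: "clock": time; "joint_positions": joint angles; "qd": joint speeds; "joint_efforts": joint torques, N m; "tcp_pos": TCP position; "eef_rot": TCP orientation; "contact_force": force on the tool from outside, world axes, zero at the start; "wrist_torque": the same for the moment, N m; "finger_gap": finger opening in m.
Only numpy, scipy, OpenCV 4.12 (cv2) and the standard library are available. Lean on these libraries where they do the work, as an engineer would, in place of code of your own. Each camera call takes 0.05 s, during which the arm holds its last target. There are 200 camera calls.

### The job

On the model-making jig, turn the black winged knob to swing its steel tongue fully clear of the V-cradles, lay (do not drop) the thicker of the two dowels from the rest in both V-cradles, centred along the jig, and then turn the knob back, fully home, so that the tongue lies square across the dowel. The wings pass close to the jig's end board, so mind your fingers there. Leave the thin dowel in its rest and the jar, plywood and model boat where they are.

Things in the scene. Friction and masses are not known exactly. Their poses are not given: they have to be found in the camera images.
- cradle (a point): Where the thick dowel's centre belongs when seated, midway along the jig, 52 mm above the table. x: along the cradles towards the end board; y: horizontal, across them, towards the knob; z: up. The two plywood 90-degree V-cradles, each 20 mm long in x, 56 mm wide, tops 52 mm above the table, have their middles at x = -65 and x = +55 mm; the board between is 34 mm below this point.
- jig: The fixed jig: pale wooden board 270 x 150 mm, 18 mm thick, carrying the two V-cradles, the end board and the knob's post. Origin on the table directly below cradle, axes as there. The knob's vertical axis is at x = +85, y = +44 mm.
- end_board (a point): Middle of the top edge of the end board's near face. The upright plywood end board stands across the jig's x axis beside the knob: 130 mm wide along y, 12 mm thick, near face at x = +126 mm of the jig, top 104 mm above the table.
- wing_grip (a point): Black winged knob turning about a vertical axis; point on that axis, 102 mm above the table. Its wings are an upright blade, 66 mm long along this frame's y, 10 mm thick along x, from 81 up to 106 mm (middle) or 110 mm (ends) above the table: pinch it across its thickness from above, on the axis. Wing tips pass 8 mm from the end board; at home the blade is parallel to the board, with a 36 mm gap.
- tongue_tip (a point): Free end of the steel tongue fixed to the knob below the wings, in line with them, pointing along -y of wing_grip: 58 mm long from the axis, 16 mm wide, from 68 to 76 mm above the table.
- keeper (a joint): Angle of the winged knob and tongue, rad. 0 = home, at a stop: tongue square across the cradles (along -y of cradle), 3 mm above a seated thick dowel. Grows clockwise seen from above to a stop at 1.57: tongue along -x of cradle, fully clear; clear of the dowel's place from about 1.25. Stays where left, takes about 0.07 N m to turn. Starts between 0 and 0.45.
- thick_dowel_center (a point): Centre of the thick dowel: a loose plain round wooden bar, 26 mm diameter, 220 mm long along its x axis, about 85 g, lying in V-supports of the rest, centre 46 mm above the table. It may be in either of the rest's two places. The y and z axes are of no meaning: it is round.
- thin_dowel_center (a point): Centre of the thin dowel, 16 mm diameter, 220 mm long along its x axis, lying in the rest's other place, parallel to the thick one at 88 mm from it, centre 39 mm above the table. To be left alone.
- rest: The fixed stock rest: a wooden board 150 x 170 x 12 mm with two pairs of V-supports like the jig's. Origin: centre of its underside. The dowels lie along its x, at y = +44 mm and y = -44 mm; its V-supports are at x = -60 and +60 mm, 20 mm wide, tops 46 mm above the table, so there is 100 mm free between them to grasp a dowel in the middle.
- thick_dowel: The thick dowel; same point as thick_dowel_center.
- thin_dowel: The thin dowel; same point as thin_dowel_center.
- paint_jar: Bystander: glass jar with white lid, 66 mm diameter, 75 mm tall; origin at its underside.
- plywood_offcut: Bystander: flat plywood board 100 x 160 x 18 mm; origin under its centre.
- model_boat: Bystander: wooden model boat hull 180 mm long along its x, 64 mm wide, 42 mm high plus a 30 mm mast stump; origin under its centre.
Mind the look-alikes: they are no part of the job. Leave any orange or purple look-alike of the thick_dowel alone.

How it is judged:
On the way, in this order (a step that is already met when the one before it is completed fails the run):
1. the tongue is swung clear of the cradles (knob beyond 1.0 rad) (value of joint keeper above 1 rad), for 0.2 s.
2. the thick dowel lies in both V-cradles, centred (x of thick_dowel_center in the frame of cradle between -0.016 and 0.016 m and y of thick_dowel_center in the frame of cradle between -0.005 and 0.005 m and z of thick_dowel_center in the frame of cradle between -0.005 and 0.005 m and angle between the x axis of thick_dowel_center and the x axis of cradle, either way round below 0.06 rad and linear speed of thick_dowel below 0.02 m/s), for 0.2 s.
3. the knob is turned back home, the tongue across the dowel (x of thick_dowel_center in the frame of cradle between -0.016 and 0.016 m and y of thick_dowel_center in the frame of cradle between -0.005 and 0.005 m and z of thick_dowel_center in the frame of cradle between -0.005 and 0.005 m and angle between the x axis of thick_dowel_center and the x axis of cradle, either way round below 0.06 rad and value of joint keeper below 0.2 rad), for 0.2 s.
At the end, for the whole second after the job is handed in: The thick dowel lies at rest in both V-cradles, its centre within 16 mm of the middle along the jig, within 5 mm across and in height, parallel within 0.06 rad; the knob is within 0.2 rad of home and still; the thin dowel is still in its rest (moved under 30 mm) (all of step 3 and linear speed of thick_dowel below 0.02 m/s and velocity of joint keeper between -0.05 and 0.05 rad/s and distance of thin_dowel_center from where it was at the start of the episode below 0.03 m); the robot touches nothing.
It fails at once if the thick dowel is dropped into the cradles (falls freely from more than about 25 mm) (distance between thick_dowel_center and cradle below 0.03 m and linear speed of thick_dowel above 0.65 m/s and contact force between the fingers and thick_dowel below 0.1 N).
It fails at once if the thin dowel is knocked out of its place (distance of thin_dowel_center from where it was at the start of the episode above 0.03 m).
It fails at once if the paint jar is disturbed (moved over 30 mm) (distance of paint_jar from where it was at the start of the episode above 0.03 m).
It fails at once if the plywood offcut is disturbed (moved over 30 mm) (distance of plywood_offcut from where it was at the start of the episode above 0.03 m).
It fails at once if the model boat is disturbed (moved over 30 mm) (distance of model_boat from where it was at the start of the episode above 0.03 m).
It also fails if it takes over 64 s, if anything falls off the work surface, if the arm or the gripper's body presses on something with over 40 N, if the wrist force passes 120 N, or if a joint passes its speed limit or range.

## Working session

There is one attempt and no reset: what is moved stays moved. The work goes in short steps, Python scripts to look and compute and a tool call to move; the robot and the scene stay as the last step left them, time stands still between calls to the robot, and variables do not carry over. Pictures are saved under pics/ and viewed, about 8 in all and at most 12, crops included, and the job is handed in when it is done.

Besides the shell and the picture viewer there is one more tool, called as name(argument=value, ...), one argument or row to a line, values as JSON. servo_tool: Moves the arm, as the interface text tells. Its arguments: {"type":"object","properties":{"fingers":{"type":"array"},"xyz":{"type":"array"},"rotation":{"type":"array"}},"required":["fingers","xyz","rotation"]}

```bash
mkdir -p pics; python3 - <<'E'
from cell import telemetry, vision, env
import cv2, numpy as np
np.set_printoptions(precision=4,suppress=True)
s=telemetry.sense(); print({k:np.round(v,4) for k,v in s.items()}, env.hold_point_z)
for n in ("top","side"):
    im=vision.get_image(n); cv2.imwrite(f"pics/{n}0.png",im[:,:,::-1]); print(n,vision.camera_params(n))
print(vision.camera_params("wrist"))
E
```

```text
{'clock': np.float64(0.0), 'joint_positions': array([-1.2113,  0.0528,  1.4017,  0.    ,  1.6886, -0.0703]), 'qd': array([-0.    , -0.0002, -0.0013, -0.0005, -0.0007,  0.0012]), 'joint_efforts': array([  0.0009, -38.1666, -36.0185,   0.0001,   0.0062,   0.    ]), 'tcp_pos': array([ 0.2187, -0.477 ,  0.2305]), 'eef_rot': array([-0.0008,  0.977 ,  0.2132, -0.0001]), 'contact_force': array([-0.3323,  0.2626, -0.3644]), 'wrist_torque': array([ 0.0161, -0.0425,  0.0527]), 'finger_gap': np.float64(0.0857)} 0.0187
top {'fx': 391.66177225989804, 'fy': 391.66177225989804, 'cx': 282.813036246194, 'cy': 210.83015921129353, 'T': array([[ 0.0229, -0.996 ,  0.0869,  0.443 ],
       [-0.9996, -0.0242, -0.0135,  0.1858],
       [ 0.0156, -0.0865, -0.9961,  1.1318],
       [ 0.    ,  0.    ,  0.    ,  1.    ]])}
side {'fx': 495.6594839764575, 'fy': 495.6594839764575, 'cx': 287.48473407873274, 'cy': 211.13286844139154, 'T': array([[-0.8464, -0.3019,  0.4387, -0.0518],
       [-0.5322,  0.5106, -0.6753,  1.0574],
       [-0.0201, -0.8051, -0.5929,  0.8485],
       [ 0.    ,  0.    ,  0.    ,  1.    ]])}
{'fx': 374.46946076846996, 'fy': 374.46946076846996, 'cx': 282.29249416575766, 'cy': 210.01308976940305, 'T_tool_cam': array([[-0.0018, -0.9512, -0.3085,  0.0787],
       [ 1.    , -0.0016, -0.0009, -0.    ],
       [ 0.0003, -0.3085,  0.9512, -0.1413],
       [ 0.    ,  0.    ,  0.    ,  1.    ]])}
```

View pics/top0.png

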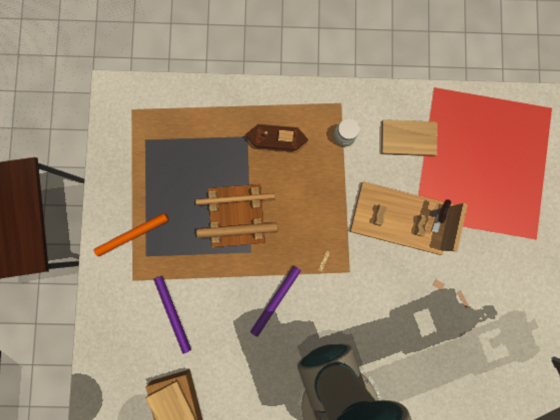

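View pics/side0.png

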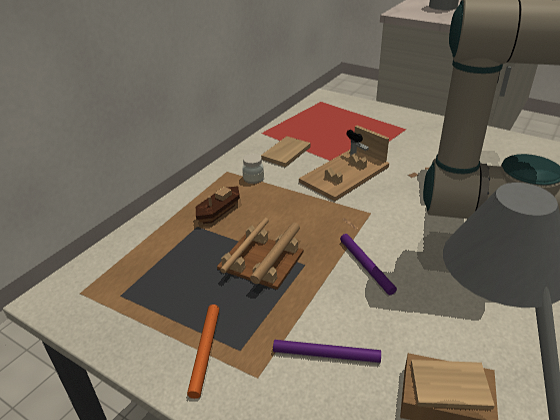

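Top view: the jig is at about (410,218) with the end board at right (450,225). The rest is at about (237,213), with the thin dowel in the upper place (row 198) and the thick one in the lower place (row 231). I'll enlarge both.

```bash
python3 - <<'E'
import cv2, numpy as np
im=cv2.imread("pics/top0.png")
a=cv2.resize(im[178:256,346:476],None,fx=4.3,fy=4.3,interpolation=cv2.INTER_CUBIC)
b=cv2.resize(im[180:246,190:284],None,fx=4,fy=4,interpolation=cv2.INTER_CUBIC)
o=np.zeros((a.shape[0]+b.shape[0],a.shape[1],3),np.uint8); o[:a.shape[0]]=a; o[a.shape[0]:,:b.shape[1]]=b
print(a.shape,b.shape); cv2.imwrite("pics/crop0.png",o)
E
```

```text
(335, 559, 3) (264, 376, 3)
```

View pics/crop0.png

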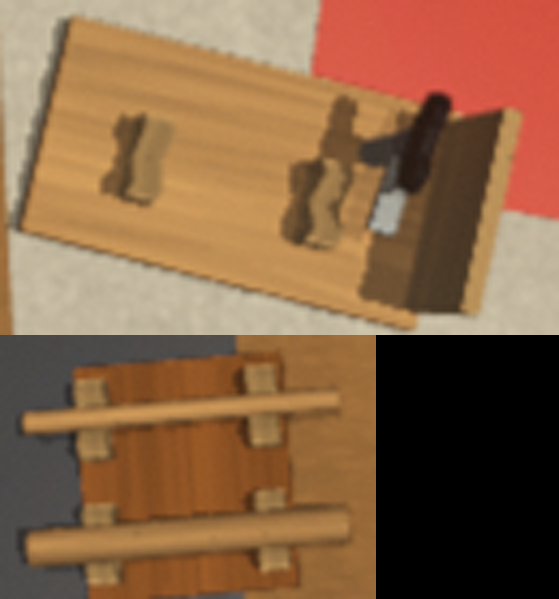

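```bash
cat > h.py <<'E'
import numpy as np, cv2
from cell import telemetry, vision, env
from scipy.spatial.transform import Rotation as R
np.set_printoptions(precision=4,suppress=True)
def ray(n,uv,z,T=None):
    p=vision.camera_params(n); T=p["T"] if T is None else T
    d=T[:3,:3]@[(uv[0]-p["cx"])/p["fx"],(uv[1]-p["cy"])/p["fy"],1]; o=T[:3,3]
    return o+d*(z-o[2])/d[2]
def proj(n,P,T=None):
    p=vision.camera_params(n); T=p["T"] if T is None else T
    q=(np.atleast_2d(P)-T[:3,3])@T[:3,:3]; return np.c_[p["fx"]*q[:,0]/q[:,2]+p["cx"],p["fy"]*q[:,1]/q[:,2]+p["cy"]]
def wristT():
    s=telemetry.sense(); T=np.eye(4); w,x,y,z=s["eef_rot"]; T[:3,:3]=R.from_quat([x,y,z,w]).as_matrix(); T[:3,3]=s["tcp_pos"]
    return T@vision.camera_params("wrist")["T_tool_cam"]
E
python3 - <<'E'
from h import *
J=lambda u,v,z:ray("top",(346+u/4.3,178+v/4.3),z)
K=lambda u,v,z:ray("top",(190+u/4,180+(v-335)/4),z)
A,B,C=J(70,17,.018),J(20,228,.018),J(415,325,.018); print("board",A,B,C,np.linalg.norm(A-B),np.linalg.norm(B-C))
ed=[J(522,110,.104),J(478,315,.104),J(502,107,.104),J(462,312,.104)]; print("endb",*ed,np.linalg.norm(ed[0]-ed[1]))
for n,p in dict(bl1=J(437,95,.11),bl2=J(413,190,.11),tip=J(383,233,.076),cr1=J(150,160,.045),cr2=J(326,205,.045)).items(): print(n,p)
for n,p in dict(tk1=K(26,549,.046),tk2=K(349,524,.046),tn1=K(23,424,.039),tn2=K(340,400,.039)).items(): print(n,p)
e=(A-B); print("yaw via y-axis", np.arctan2(-e[0],e[1])) ; e=C-B; print("yaw x",np.arctan2(e[1],e[0]))
e=ed[0]-ed[1]; print("yaw eb",np.arctan2(-e[0],e[1])); 
E
```

```text
board [ 0.6292 -0.0564  0.018 ] [ 0.4871 -0.0239  0.018 ] [ 0.4291 -0.2865  0.018 ] 0.14580345160777683 0.2689291166434833
endb [ 0.5639 -0.3183  0.104 ] [ 0.4371 -0.2889  0.104 ] [ 0.5654 -0.3059  0.104 ] [ 0.4387 -0.2791  0.104 ] 0.13013391007219752
bl1 [ 0.5711 -0.2629  0.11  ]
bl2 [ 0.5123 -0.2473  0.11  ]
tip [ 0.487  -0.2424  0.076 ]
cr1 [ 0.5321 -0.1032  0.045 ]
cr2 [ 0.5056 -0.2179  0.045 ]
tk1 [0.4691 0.4078 0.046 ]
tk2 [0.4916 0.1854 0.046 ]
tn1 [0.5564 0.415  0.039 ]
tn2 [0.5788 0.1939 0.039 ]
yaw via y-axis -1.7954642132122423
yaw x -1.78817791566577
yaw eb -1.7985438184312699
```

The knob axis is near (.542,-.255), keeper ≈0 and jig yaw ≈ -1.79. The cradle comes out at (.5175,-.164) from the cradles, and the knob agrees. The board isn't centred on it. I'll move above the knob, then refine with the wrist camera.

servo_tool(
  fingers=[0.03,0.03,0.03,0.03,0.03],
  xyz=[
    [0.043,-0.0075,0],
    [0.043,-0.0075,0],
    [0.043,-0.0075,0],
    [0.043,-0.0075,0],
    [0.043,-0.0075,0],
  ],
  rotation=[
    [0,0,0],
    [0,0,0],
    [0,0,0],
    [0,0,0],
    [0,0,0],
  ],
)

```text
clock: 0.6
tcp_pos: [0.4, -0.3521, 0.2278]
eef_rot: [-0.002, 0.978, 0.208, -0.002]
contact_force: [-0.1, -0.8, 0.1]
finger_gap: 0.0302
```

servo_tool(
  fingers=[0.03,0.03,0.03,0.03,0.03],
  xyz=[
    [0.043,-0.0075,0],
    [0.043,-0.0075,0],
    [0.043,-0.0075,0],
    [0.043,-0.0075,0],
    [0,0,0],
  ],
  rotation=[
    [0,0,0],
    [0,0,0],
    [0,0,0],
    [0,0,0],
    [0,0,-0.15],
  ],
)

```text
clock: 1.1
tcp_pos: [0.5526, -0.2454, 0.2241]
eef_rot: [-0.005, 0.959, 0.283, -0.003]
contact_force: [-1.0, -0.7, 0.2]
finger_gap: 0.0297
```

servo_tool(
  fingers=[0.03,0.03,0.03,0.03,0.03],
  xyz=[
    [0,0,0],
    [0,0,0],
    [0,0,0],
    [0,0,0],
    [0,0,0],
  ],
  rotation=[
    [0,0,-0.15],
    [0,0,-0.15],
    [0,0,-0.15],
    [0,0,-0.15],
    [0,0,-0.15],
  ],
)

```text
clock: 1.6
tcp_pos: [0.5535, -0.2426, 0.2199]
eef_rot: [-0.008, 0.788, 0.615, -0.002]
contact_force: [0.7, 0.1, -1.0]
finger_gap: 0.0303
```

servo_tool(
  fingers=[0.03,0.03,0.03,0.03,0.03],
  xyz=[
    [0,0,0],
    [0,0,0],
    [0,0,0],
    [0,0,0],
    [0,0,0],
  ],
  rotation=[
    [0,0,-0.15],
    [0,0,-0.15],
    [0,0,-0.15],
    [0,0,-0.15],
    [0,0,-0.15],
  ],
)

```text
clock: 2.1
tcp_pos: [0.5526, -0.242, 0.2164]
eef_rot: [-0.012, 0.508, 0.861, 0.001]
contact_force: [1.2, 0.6, 0.4]
finger_gap: 0.0302
```

servo_tool(
  fingers=[0.03,0.03,0.03,0.03,0.03],
  xyz=[
    [0,0,0],
    [0,0,0],
    [0,0,0],
    [0,0,0],
    [0,0,0],
  ],
  rotation=[
    [0,0,-0.15],
    [0,0,-0.15],
    [0,0,-0.15],
    [0,0,-0.15],
    [0,0,-0.15],
  ],
)

```text
clock: 2.6
tcp_pos: [0.5517, -0.2416, 0.213]
eef_rot: [-0.013, 0.158, 0.987, 0.006]
contact_force: [-0.3, 0.5, 0.8]
finger_gap: 0.0299
```

```bash
python3 - <<'E'
from h import *
T=wristT(); np.save("T1.npy",T); im=vision.get_image("wrist"); cv2.imwrite("pics/w1.png",im[:,:,::-1])
s=telemetry.sense(); print(T, s["joint_positions"], 2*np.arctan2(s["eef_rot"][2],s["eef_rot"][1])+0)
for P in ([.5417,-.2551,.106],[.5176,-.164,.052]): print(proj("wrist",P,T))
E
```

```text
[[ 0.3133  0.911   0.268   0.4801]
 [ 0.9496 -0.3027 -0.081  -0.2193]
 [ 0.0074  0.2799 -0.96    0.3565]
 [ 0.      0.      0.      1.    ]] [-0.4754  0.3     1.1594  0.0032  1.7116 -1.7367] 2.8324582142856167
[[258.535  205.4793]]
[[360.33   124.7817]]
```

View pics/w1.png

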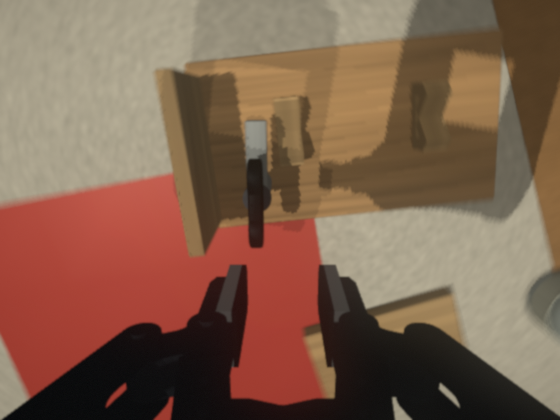

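Wrist view: the blade is upright at column 256, rows 160–247, with the tongue tip at (256,121). The end board's top near edge runs from (178,70) to (205,252). The cradles are at (290,130) and (432,115).

```bash
python3 - <<'E'
from h import *
T=np.load("T1.npy"); W=lambda u,v,z:ray("wrist",(u,v),z,T)[:2]
b1,b2=W(256,161,.109),W(256,246,.109); t=W(256,121,.076); k=(b1+b2)/2
print("blade",b1,b2,np.linalg.norm(b1-b2),"mid",k,"tip",t,"tip-axis",np.linalg.norm(t-k))
for d in (b1-b2,t-k): print("tongue dir",np.arctan2(d[1],d[0]))
e1,e2=W(178,70,.104),W(205,252,.104); print("endb",e1,e2,np.linalg.norm(e1-e2)); d=e2-e1; print("yaw y-90",np.arctan2(d[1],d[0])-np.pi/2)
A=[W(187,63,.018),W(501,31,.018),W(493,198,.018)]; print("board",*A); d=A[0]-A[1]; print(np.arctan2(d[1],d[0]),np.linalg.norm(d),np.linalg.norm(A[1]-A[2]))
print("cradle1",W(290,97,.052),W(303,163,.052),"cradle2",W(434,84,.052),W(440,148,.052))
E
```

```text
blade [ 0.5115 -0.2462] [ 0.5685 -0.2662] 0.06038097883839134 mid [ 0.54   -0.2562] tip [ 0.4881 -0.24  ] tip-axis 0.05435485649313654
tongue dir 2.803273861056579
tongue dir 2.8397076733619637
endb [ 0.4422 -0.2743] [ 0.563  -0.3038] 0.12430104092246695
yaw y-90 -1.8098034916143395
board [ 0.4266 -0.2837] [ 0.4849 -0.0272] [ 0.6257 -0.0569]
-1.7943206919209411 0.26300947892502485 0.1438975871843334
cradle1 [ 0.4799 -0.2106] [ 0.5324 -0.2164] cradle2 [ 0.5057 -0.1019] [ 0.5557 -0.1073]
```

```bash
cat >> h.py <<'E'
def delta(pos,jawyaw):
    """tool-axis shift and rotvec from now to TCP=pos, tool down, tool y at jawyaw"""
    s=telemetry.sense(); w,x,y,z=s["eef_rot"]; C=R.from_quat([x,y,z,w]).as_matrix()
    c,n=np.cos(jawyaw),np.sin(jawyaw); G=np.array([[-n,c,0],[c,n,0],[0,0,-1.]]); G[:,0]=np.cross(G[:,1],G[:,2])
    print("shift",C.T@(np.array(pos)-s["tcp_pos"]),"rot",R.from_matrix(C.T@G).as_rotvec(),"q",s["joint_positions"],"t",s["clock"])
E
python3 -c "
from h import *
delta([.541,-.2557,.214],2.825-np.pi/2)"
```

```text
shift [ 0.0059 -0.0167 -0.0011] rot [ 0.0079 -0.0285  0.0075] q [-0.4754  0.3     1.1594  0.0032  1.7116 -1.7367] t 2.65
```

servo_tool(
  fingers=[0.03,0.03,0.03,0.03],
  xyz=[
    [0.006,-0.0167,0],
    [0,0,0.03],
    [0,0,0.03],
    [0,0,0],
  ],
  rotation=[
    [0.008,-0.0285,0.0075],
    [0,0,0],
    [0,0,0],
    [0,0,0],
  ],
)

```text
clock: 3.05
tcp_pos: [0.5404, -0.256, 0.1508]
eef_rot: [0.0, 0.163, 0.987, -0.0]
contact_force: [-0.5, -1.3, -0.2]
finger_gap: 0.0299
```

```bash
python3 -c "
from h import *
delta([.541,-.2557,.084],2.825-np.pi/2)"
```

```text
shift [-0.0004  0.0005  0.0668] rot [-0.0005  0.0007 -0.0105] q [-0.504   0.2931  1.2915 -0.0004  1.5561 -1.7477] t 3.05
```

servo_tool(
  fingers=[0.03,0.03,0.03,0.03],
  xyz=[
    [0,0.0005,0.025],
    [0,0,0.025],
    [0,0,0.015],
    [0,0,0],
  ],
  rotation=[
    [0,0,-0.01],
    [0,0,0],
    [0,0,0],
    [0,0,0],
  ],
)

```text
clock: 3.45
tcp_pos: [0.5422, -0.2562, 0.0882]
eef_rot: [0.002, 0.161, 0.987, -0.001]
contact_force: [-0.6, -0.2, -0.7]
finger_gap: 0.0298
```

servo_tool(
  fingers=[0.0,0.0,0.0,0.0],
  xyz=[
    [0,0,0],
    [0,0,0],
    [0,0,0],
    [0,0,0],
  ],
  rotation=[
    [0,0,0],
    [0,0,0],
    [0,0,0],
    [0,0,0],
  ],
)

```text
clock: 3.85
tcp_pos: [0.5423, -0.258, 0.09]
eef_rot: [0.002, 0.163, 0.987, -0.002]
contact_force: [1.5, -1.0, -6.9]
finger_gap: 0.0088
```

```bash
python3 -c "
from h import *
delta([.541,-.2557,.084],2.825-np.pi/2); s=telemetry.sense(); print(s['contact_force'],s['wrist_torque'],s['finger_gap'])"
```

```text
shift [0.002  0.0018 0.006 ] rot [-0.0033  0.0054 -0.0102] q [-0.5045  0.3441  1.3538 -0.0023  1.4378 -1.7482] t 3.85
[ 1.4602 -0.9515 -6.9243] [ 0.1055 -0.3214 -0.0048] 0.00877020309077141
```

Gripped (gap ≈ blade thickness) but shallow. I'll reopen and regrip about 6 mm lower.

servo_tool(
  fingers=[0.03,0.03,0.03,0.03],
  xyz=[
    [0,0,0],
    [0,0,0],
    [0.001,0,0.008],
    [0,0,0.002],
  ],
  rotation=[
    [0,0,0],
    [0,0,0],
    [-0.003,0.005,0],
    [0,0,0],
  ],
)

```text
clock: 4.25
tcp_pos: [0.5433, -0.2583, 0.0839]
eef_rot: [0.003, 0.162, 0.987, -0.001]
contact_force: [-0.5, -0.8, -0.4]
finger_gap: 0.0299
```

servo_tool(
  fingers=[0.0,0.0,0.0],
  xyz=[
    [0,0,0],
    [0,0,0],
    [0,0,0],
  ],
  rotation=[
    [0,0,0],
    [0,0,0],
    [0,0,0],
  ],
)

```text
clock: 4.55
tcp_pos: [0.5433, -0.2584, 0.0841]
eef_rot: [0.003, 0.163, 0.987, -0.001]
contact_force: [0.7, 0.4, -1.4]
finger_gap: 0.009
```

servo_tool(
  fingers=[0.0,0.0],
  xyz=[
    [0,0,0],
    [0,0,0],
  ],
  rotation=[
    [0,0,0.1],
    [0,0,0.1],
  ],
)

```text
clock: 4.75
tcp_pos: [0.5432, -0.2585, 0.084]
eef_rot: [0.003, 0.263, 0.965, -0.001]
contact_force: [-1.0, -0.3, -0.5]
finger_gap: 0.0087
```

servo_tool(
  fingers=[0.0,0.0,0.0,0.0],
  xyz=[
    [0,0,0],
    [0,0,0],
    [0,0,0],
    [0,0,0],
  ],
  rotation=[
    [0,0,0.14],
    [0,0,0.14],
    [0,0,0.14],
    [0,0,0.14],
  ],
)

```text
clock: 5.15
tcp_pos: [0.543, -0.2587, 0.084]
eef_rot: [0.003, 0.528, 0.849, -0.0]
contact_force: [-0.6, -0.6, -0.7]
finger_gap: 0.0086
```

```bash
python3 -c "
from h import *
delta([.5425,-.2577,.084],1.347-np.pi/2); s=telemetry.sense(); print(s['contact_force'],s['wrist_torque'],s['finger_gap'],s['tcp_pos'])"
```

```text
shift [ 0.0011 -0.      0.    ] rot [0.0048 0.005  0.6812] q [-0.5054  0.3518  1.3566 -0.0012  1.4265 -0.9626] t 5.15
[-0.6447 -0.6326 -0.6907] [-0.1433  0.1472  0.1133] 0.008582970802794328 [ 0.543  -0.2587  0.084 ]
```

servo_tool(
  fingers=[0.0,0.0,0.0,0.0,0.0],
  xyz=[
    [0,0,0],
    [0,0,0],
    [0,0,0],
    [0,0,0],
    [0,0,0],
  ],
  rotation=[
    [0,0,0.14],
    [0,0,0.14],
    [0,0,0.14],
    [0,0,0.14],
    [0,0,0.1],
  ],
)

```text
clock: 5.65
tcp_pos: [0.5427, -0.2587, 0.084]
eef_rot: [0.003, 0.784, 0.621, 0.0]
contact_force: [0.5, -0.1, -0.4]
finger_gap: 0.0089
```

servo_tool(
  fingers=[0.0],
  xyz=[
    [0,0,0],
  ],
  rotation=[
    [0,0,0.02],
  ],
)

```text
clock: 5.75
tcp_pos: [0.5428, -0.2587, 0.084]
eef_rot: [0.003, 0.79, 0.613, -0.0]
contact_force: [-0.0, -0.6, -0.1]
finger_gap: 0.0087
```

```bash
python3 -c "
from h import *
delta([.5425,-.2577,.084],1.347-np.pi/2); s=telemetry.sense(); print(s['contact_force'],s['wrist_torque'],s['finger_gap'],s['tcp_pos'])"
```

```text
shift [ 0.0009 -0.0005  0.    ] rot [ 0.0051  0.0042 -0.0277] q [-0.5049  0.3517  1.3566 -0.0028  1.4272 -0.2531] t 5.75
[-0.0301 -0.5689 -0.0514] [-0.1396  0.1382  0.9097] 0.008734146402000273 [ 0.5428 -0.2587  0.084 ]
```

At the stop (torque 0.9 N m). Release, lift, and go over the rest.

servo_tool(
  fingers=[0.035,0.035,0.035,0.035,0.035],
  xyz=[
    [0,0,0],
    [0,0,0],
    [0,0,-0.03],
    [0,0,-0.045],
    [0,0,-0.045],
  ],
  rotation=[
    [0,0,0],
    [0,0,0],
    [0,0,0],
    [0,0,0],
    [0,0,0],
  ],
)

```text
clock: 6.25
tcp_pos: [0.5394, -0.2562, 0.1987]
eef_rot: [-0.004, 0.788, 0.616, -0.003]
contact_force: [1.5, -0.6, 0.2]
finger_gap: 0.0352
```

servo_tool(
  fingers=[0.05,0.05,0.05,0.05,0.05],
  xyz=[
    [0,0,-0.03],
    [0,0,0],
    [0,0,0],
    [0.04,0,0],
    [0.047,0,0],
  ],
  rotation=[
    [0.005,0.004,-0.12],
    [0,0,-0.12],
    [0,0,-0.11],
    [0,0,0],
    [0,0,0],
  ],
)

```text
clock: 6.75
tcp_pos: [0.5309, -0.1736, 0.2403]
eef_rot: [0.0, 0.663, 0.749, 0.0]
contact_force: [0.7, 1.3, 0.1]
finger_gap: 0.05
```

servo_tool(
  fingers=[0.05,0.05,0.05,0.05,0.05],
  xyz=[
    [0.047,0,0],
    [0.047,0,0],
    [0.047,0,0],
    [0.047,0,0],
    [0.047,0,0],
  ],
  rotation=[
    [0,0,0],
    [0,0,0],
    [0,0,0],
    [0,0,0],
    [0,0,0],
  ],
)

```text
clock: 7.25
tcp_pos: [0.4994, 0.0675, 0.2415]
eef_rot: [0.002, 0.661, 0.75, 0.002]
contact_force: [0.4, -0.3, -0.3]
finger_gap: 0.0504
```

```bash
python3 -c "
from h import *
delta([.4788,.3086,.2],.101)"
```

```text
shift [0.2418 0.0098 0.0417] rot [ 0.005  -0.0004  0.0255] q [ 0.0606 -0.0139  1.4475  0.0007  1.703  -0.0658] t 7.25
```

servo_tool(
  fingers=[0.05,0.05,0.05,0.05,0.05],
  xyz=[
    [0.047,0.002,0],
    [0.047,0.002,0],
    [0.047,0.002,0],
    [0.047,0.002,0],
    [0.047,0.002,0.005],
  ],
  rotation=[
    [0.005,0,0.025],
    [0,0,0],
    [0,0,0],
    [0,0,0],
    [0,0,0],
  ],
)

```text
clock: 7.75
tcp_pos: [0.4814, 0.3122, 0.2398]
eef_rot: [0.001, 0.668, 0.744, 0.003]
contact_force: [1.4, -0.8, 0.0]
finger_gap: 0.05
```

servo_tool(
  fingers=[0.05],
  xyz=[
    [0,0,0],
  ],
  rotation=[
    [0,0,0],
  ],
)

```text
clock: 7.85
tcp_pos: [0.4796, 0.3169, 0.2384]
eef_rot: [0.0, 0.665, 0.747, 0.003]
contact_force: [0.7, -0.0, -1.2]
finger_gap: 0.0498
```

```bash
python3 - <<'E'
from h import *
T=wristT(); np.save("T2.npy",T); im=vision.get_image("wrist"); cv2.imwrite("pics/w2.png",im[:,:,::-1])
delta([.4788,.3086,.12],.101)
im=vision.get_image("top"); cv2.imwrite("pics/top2.png",im[:,:,::-1])
E
```

```text
shift [-0.0063 -0.0028  0.1191] rot [ 0.0051 -0.0027  0.0125] q [0.5156 0.1857 1.2407 0.0004 1.7095 0.4021] t 7.9
```

View pics/w2.png

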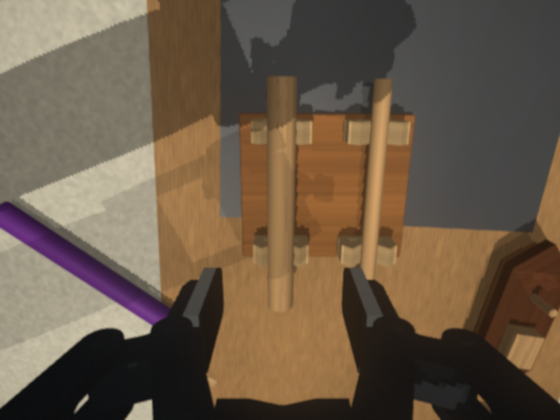

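Thick dowel: its ends are at (282,77) and (281,311). The thin dowel runs from (382,80) to about (369,275).

```bash
python3 - <<'E'
from h import *
T=np.load("T2.npy")
a,b=ray("wrist",(282,78),.05,T),ray("wrist",(281,309),.05,T); d=b-a; m=(a+b)/2; y=np.arctan2(d[1],d[0])
print(a,b,np.linalg.norm(d),m,y)
E
```

```text
[0.4696 0.4044 0.05  ] [0.4934 0.1855 0.05  ] 0.22020271970665242 [0.4815 0.295  0.05  ] -1.4622475523795015
```

servo_tool(
  fingers=[0.05,0.05,0.05,0.05,0.05],
  xyz=[
    [-0.007,-0.0015,0.02],
    [0,0,0.04],
    [0,0,0.04],
    [0,0,0.02],
    [0,0,0],
  ],
  rotation=[
    [0.005,-0.0025,0.007],
    [0,0,0],
    [0,0,0],
    [0,0,0],
    [0,0,0],
  ],
)

```text
clock: 8.45
tcp_pos: [0.4843, 0.2995, 0.1201]
eef_rot: [0.002, 0.671, 0.741, 0.004]
contact_force: [0.1, 0.4, 0.3]
finger_gap: 0.0499
```

```bash
python3 -c "
from h import *
delta([.4798,.3079,.028],.106)"
```

```text
shift [ 0.0087 -0.0044  0.0921] rot [ 0.0085 -0.0014 -0.0069] q [ 0.49    0.2315  1.4273 -0.002   1.4745  0.3911] t 8.45
```

servo_tool(
  fingers=[0.05,0.05,0.05,0.05,0.05],
  xyz=[
    [0.0085,-0.0045,0],
    [0,0,0.03],
    [0,0,0.03],
    [0,0,0.02],
    [0,0,0],
  ],
  rotation=[
    [0.0085,0,-0.007],
    [0,0,0],
    [0,0,0],
    [0,0,0],
    [0,0,0],
  ],
)

```text
clock: 8.95
tcp_pos: [0.4839, 0.3091, 0.0487]
eef_rot: [0.001, 0.669, 0.743, 0.007]
contact_force: [0.5, -0.2, -1.0]
finger_gap: 0.0496
```

```bash
python3 -c "
from h import *
delta([.4798,.3079,.028],.106)"
```

```text
shift [-0.0009 -0.0045  0.0207] rot [ 0.0128 -0.0079 -0.0017] q [0.5029 0.3121 1.4814 0.0024 1.3333 0.398 ] t 8.95
```

servo_tool(
  fingers=[0.05,0.05,0.05,0.05],
  xyz=[
    [-0.001,-0.0045,0],
    [0,0,0.013],
    [0,0,0.008],
    [0,0,0],
  ],
  rotation=[
    [0.013,-0.008,0],
    [0,0,0],
    [0,0,0],
    [0,0,0],
  ],
)

```text
clock: 9.35
tcp_pos: [0.4823, 0.3094, 0.0331]
eef_rot: [0.001, 0.669, 0.743, 0.004]
contact_force: [1.0, -0.5, 0.7]
finger_gap: 0.0496
```

```bash
python3 -c "
from h import *
delta([.4798,.3079,.028],.106)"
```

```text
shift [-0.0012 -0.0026  0.0051] rot [ 0.0076 -0.0033 -0.0014] q [0.5059 0.3331 1.4893 0.0001 1.311  0.4012] t 9.35
```

Small corrections, then close.

servo_tool(
  fingers=[0.05,0.05,0.05],
  xyz=[
    [-0.001,-0.003,0.005],
    [0,0,0.002],
    [0,0,0],
  ],
  rotation=[
    [0.0076,-0.003,0],
    [0,0,0],
    [0,0,0],
  ],
)

```text
clock: 9.65
tcp_pos: [0.4795, 0.3081, 0.0262]
eef_rot: [-0.0, 0.669, 0.743, 0.0]
contact_force: [-0.1, -0.3, 0.9]
finger_gap: 0.0502
```

servo_tool(
  fingers=[0.01,0.01,0.01,0.01],
  xyz=[
    [0,0,0],
    [0,0,0],
    [0,0,0],
    [0,0,0],
  ],
  rotation=[
    [0,0,0],
    [0,0,0],
    [0,0,0],
    [0,0,0],
  ],
)

```text
clock: 10.05
tcp_pos: [0.4799, 0.3083, 0.0267]
eef_rot: [0.0, 0.669, 0.743, 0.001]
contact_force: [0.9, -0.0, -1.2]
finger_gap: 0.0243
```

```bash
python3 -c "
from h import *
delta([.4798,.3079,.028],.106);print(telemetry.sense()['tcp_pos'],telemetry.sense()['contact_force'])"
```

```text
shift [-0.0004 -0.0001 -0.0013] rot [ 0.0011 -0.0007 -0.0014] q [0.5062 0.3397 1.4951 0.0002 1.3055 0.4015] t 10.05
[0.4799 0.3083 0.0267] [ 0.9477 -0.0414 -1.2211]
```

Grip holds the dowel (gap 24.3 mm). Lift, rotate and carry.

servo_tool(
  fingers=[0.01,0.01,0.01,0.01,0.01],
  xyz=[
    [0,0,-0.02],
    [0,0,-0.035],
    [0,0,-0.045],
    [0,0,-0.045],
    [0,0,-0.02],
  ],
  rotation=[
    [0,0,0],
    [0,0,0],
    [0,0,0],
    [0,0,0],
    [0,0,0.05],
  ],
)

```text
clock: 10.55
tcp_pos: [0.4771, 0.3068, 0.1916]
eef_rot: [-0.002, 0.688, 0.726, -0.005]
contact_force: [-0.0, 0.8, 0.2]
finger_gap: 0.0244
```

servo_tool(
  fingers=[0.01,0.01,0.01,0.01,0.01],
  xyz=[
    [0,0,0],
    [0,0,0],
    [0,0,0],
    [-0.02,0.006,0],
    [-0.04,0.013,0],
  ],
  rotation=[
    [0,0,0.1],
    [0,0,0.1],
    [0,0,0.08],
    [0,0,0],
    [0,0,0],
  ],
)

```text
clock: 11.05
tcp_pos: [0.4822, 0.247, 0.1972]
eef_rot: [-0.001, 0.785, 0.62, -0.0]
contact_force: [0.6, -0.8, -0.7]
finger_gap: 0.0242
```

servo_tool(
  fingers=[0.01,0.01,0.01,0.01,0.01],
  xyz=[
    [-0.04,0.013,0],
    [-0.04,0.013,0],
    [-0.04,0.013,0],
    [-0.04,0.013,0],
    [-0.04,0.013,0],
  ],
  rotation=[
    [0,0,0],
    [0,0,0],
    [0,0,0],
    [0,0,0],
    [0,0,0],
  ],
)

```text
clock: 11.55
tcp_pos: [0.4983, 0.0306, 0.1967]
eef_rot: [-0.001, 0.783, 0.621, -0.0]
contact_force: [1.6, -0.2, -1.1]
finger_gap: 0.0243
```

```bash
python3 -c "
from h import *
delta([.5215,-.1534,.15],-.224)
print(telemetry.sense()['finger_gap'])"
```

```text
shift [-0.1739  0.0646  0.0465] rot [-0.0019 -0.0004 -0.0057] q [-0.0131 -0.0069  1.5295  0.0008  1.6207  0.2167] t 11.55
0.024311284100916406
```

servo_tool(
  fingers=[0.01,0.01,0.01,0.01,0.01],
  xyz=[
    [-0.04,0.015,0],
    [-0.04,0.015,0],
    [-0.04,0.015,0],
    [-0.03,0.012,0],
    [-0.01,0.004,0],
  ],
  rotation=[
    [0,0,-0.005],
    [0,0,0],
    [0,0,0],
    [0,0,0],
    [0,0,0],
  ],
)

```text
clock: 12.05
tcp_pos: [0.5208, -0.1494, 0.1964]
eef_rot: [-0.001, 0.783, 0.622, -0.0]
contact_force: [0.2, 0.3, -0.4]
finger_gap: 0.0241
```

servo_tool(
  fingers=[0.01],
  xyz=[
    [0,0,0],
  ],
  rotation=[
    [0,0,0],
  ],
)

```text
clock: 12.15
tcp_pos: [0.5206, -0.1504, 0.1961]
eef_rot: [-0.001, 0.784, 0.621, -0.001]
contact_force: [-0.4, 0.5, -1.2]
finger_gap: 0.0242
```

```bash
python3 - <<'E'
from h import *
delta([.5215,-.1534,.10],-.224)
T=wristT(); np.save("T3.npy",T); im=vision.get_image("wrist"); cv2.imwrite("pics/w3.png",im[:,:,::-1])
E
```

```text
shift [-0.0027  0.0017  0.0961] rot [-0.002  -0.0003 -0.0069] q [-0.3494  0.1142  1.405   0.      1.6243 -0.1185] t 12.15
```

View pics/w3.png

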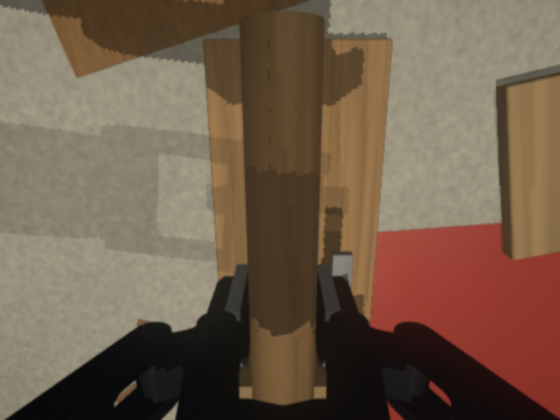

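The dowel is held parallel to the jig, and the tongue (tip at (343,255)) is swung clear along -x. Descend.

servo_tool(
  fingers=[0.01,0.01,0.01,0.01,0.01],
  xyz=[
    [-0.003,0.0015,0.02],
    [0,0,0.035],
    [0,0,0.035],
    [0,0,0.01],
    [0,0,0],
  ],
  rotation=[
    [-0.002,0,-0.006],
    [0,0,0],
    [0,0,0],
    [0,0,0],
    [0,0,0],
  ],
)

```text
clock: 12.7
tcp_pos: [0.523, -0.1455, 0.0959]
eef_rot: [0.001, 0.779, 0.627, 0.002]
contact_force: [0.5, -0.4, -1.1]
finger_gap: 0.024
```

```bash
python3 - <<'E'
from h import *
delta([.5215,-.1534,.0327],-.224)
E
```

```text
shift [-0.0081 -0.      0.0631] rot [ 0.0042 -0.002   0.0085] q [-0.3407  0.185   1.5313  0.0025  1.4214 -0.1255] t 12.7
```

servo_tool(
  fingers=[0.01,0.01,0.01,0.01,0.01],
  xyz=[
    [-0.009,0,0],
    [0,0,0.015],
    [0,0,0.015],
    [0,0,0.01],
    [0,0,0],
  ],
  rotation=[
    [0.004,-0.002,0.0085],
    [0,0,0],
    [0,0,0],
    [0,0,0],
    [0,0,0],
  ],
)

```text
clock: 13.2
tcp_pos: [0.5235, -0.1547, 0.0577]
eef_rot: [0.003, 0.782, 0.624, 0.002]
contact_force: [0.3, -0.3, -1.4]
finger_gap: 0.0243
```

```bash
python3 - <<'E'
from h import *
delta([.5215,-.1534,.0327],-.224)
E
```

```text
shift [ 0.0009 -0.0025  0.025 ] rot [0.0074 0.001  0.0006] q [-0.355   0.2329  1.5573  0.      1.344  -0.1317] t 13.2
```

servo_tool(
  fingers=[0.01,0.01,0.01,0.01],
  xyz=[
    [0.001,-0.003,0],
    [0,0,0.01],
    [0,0,0.006],
    [0,0,0],
  ],
  rotation=[
    [0.0075,0.001,0],
    [0,0,0],
    [0,0,0],
    [0,0,0],
  ],
)

```text
clock: 13.6
tcp_pos: [0.5209, -0.1531, 0.0408]
eef_rot: [-0.0, 0.782, 0.624, 0.0]
contact_force: [0.1, -0.2, -0.4]
finger_gap: 0.0245
```

```bash
python3 - <<'E'
from h import *
delta([.5215,-.1534,.0327],-.224); print(telemetry.sense()["contact_force"])
E
```

```text
shift [-0.0002  0.0007  0.0081] rot [-0.0001 -0.0001  0.0005] q [-0.3539  0.2518  1.5719  0.0001  1.318  -0.1304] t 13.6
[ 0.0835 -0.2357 -0.3553]
```

servo_tool(
  fingers=[0.01,0.01,0.01],
  xyz=[
    [0,0.0005,0.003],
    [0,0,0.003],
    [0,0,0],
  ],
  rotation=[
    [0,0,0],
    [0,0,0],
    [0,0,0],
  ],
)

```text
clock: 13.9
tcp_pos: [0.5216, -0.1532, 0.0344]
eef_rot: [0.0, 0.782, 0.624, 0.0]
contact_force: [-1.2, -0.3, -0.9]
finger_gap: 0.0245
```

servo_tool(
  fingers=[0.01,0.01],
  xyz=[
    [0,0,0.002],
    [0,0,0],
  ],
  rotation=[
    [0,0,0],
    [0,0,0],
  ],
)

```text
clock: 14.1
tcp_pos: [0.522, -0.1534, 0.0329]
eef_rot: [0.001, 0.782, 0.624, 0.0]
contact_force: [-0.0, 0.1, -0.0]
finger_gap: 0.0243
```

servo_tool(
  fingers=[0.01,0.01],
  xyz=[
    [0,-0.0005,0.002],
    [0,0,0],
  ],
  rotation=[
    [0,0,0],
    [0,0,0],
  ],
)

```text
clock: 14.3
tcp_pos: [0.5222, -0.1534, 0.033]
eef_rot: [0.001, 0.782, 0.624, 0.001]
contact_force: [-1.1, -0.3, -0.7]
finger_gap: 0.0245
```

```bash
python3 - <<'E'
from h import *
delta([.5215,-.1534,.0327],-.224); s=telemetry.sense();print(s["contact_force"],s["wrist_torque"],s["tcp_pos"])
E
```

```text
shift [-0.0001 -0.0007  0.0003] rot [0.0033 0.0002 0.0002] q [-0.3537  0.2632  1.5755  0.0003  1.2996 -0.13  ] t 14.3
[-1.0505 -0.3036 -0.6655] [ 0.0324  0.0496 -0.0368] [ 0.5222 -0.1534  0.033 ]
```

Height stopped at the seated value. Release gently and lift a little.

servo_tool(
  fingers=[0.03,0.035,0.045,0.045,0.045],
  xyz=[
    [0,0,0],
    [0,0,0],
    [0,0,0],
    [0,0,0],
    [0,0,0],
  ],
  rotation=[
    [0,0,0],
    [0,0,0],
    [0,0,0],
    [0,0,0],
    [0,0,0],
  ],
)

```text
clock: 14.8
tcp_pos: [0.5224, -0.1535, 0.0329]
eef_rot: [0.002, 0.782, 0.624, 0.001]
contact_force: [-0.0, -0.1, 0.2]
finger_gap: 0.0446
```

servo_tool(
  fingers=[0.045,0.045,0.045,0.045,0.045],
  xyz=[
    [0,0,-0.02],
    [0,0,-0.035],
    [0,0,-0.045],
    [0,0,-0.045],
    [0,0,-0.03],
  ],
  rotation=[
    [-0.003,0,0],
    [0,0,0],
    [0,0,0],
    [0,0,0],
    [0,0,0],
  ],
)

```text
clock: 15.3
tcp_pos: [0.5183, -0.1522, 0.2068]
eef_rot: [-0.003, 0.782, 0.624, -0.002]
contact_force: [0.3, -0.2, -0.7]
finger_gap: 0.0451
```

```bash
python3 - <<'E'
from h import *
T=wristT(); np.save("T4.npy",T); im=vision.get_image("wrist"); cv2.imwrite("pics/w4.png",im[:,:,::-1])
delta([.543,-.2586,.2],1.319-np.pi/2)
E
```

```text
shift [-0.0981  0.0461  0.0121] rot [ 0.0005 -0.0005  0.0283] q [-0.3542  0.1053  1.3828  0.0006  1.6531 -0.1306] t 15.35
```

View pics/w4.png

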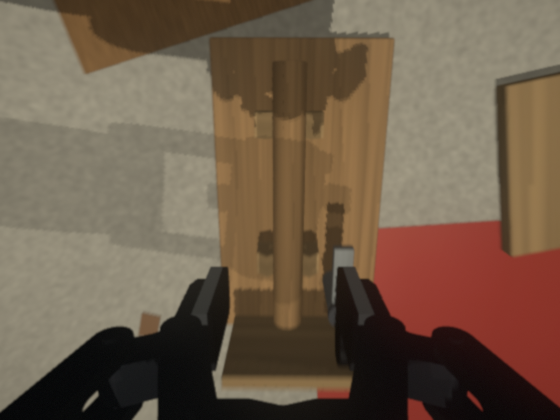

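The dowel lies in both cradles, with ends at (290,62) and (288,328) and the cradles near rows 118 and 250. Check the centring numerically.

```bash
python3 - <<'E'
from h import *
T=np.load("T4.npy"); W=lambda u,v,z:ray("wrist",(u,v),z,T)[:2]
a,b=W(290,62,.055),W(288,327,.058); d=b-a; m=(a+b)/2; print(a,b,np.linalg.norm(d),"yaw",np.arctan2(d[1],d[0]),m)
x=np.array([np.cos(-1.795),np.sin(-1.795)]); y=np.array([-x[1],x[0]])
for c in ([.519,-.166],[.517,-.164]): print((m-c)@x,(m-c)@y)
c2=(W(265,109,.048)+W(265,136,.048))/2; c1=(W(268,240,.048)+W(268,268,.048))/2
for c in (c2,c1): print("cradle block x rel dowel mid",(c-m)@x)
tt=W(343,248,.076); print("tongue tip rel mid",(tt-m)@x,(tt-m)@y)
B=W(210,38,.018),W(393,38,.018); print("board end rel mid",[(q-m)@x for q in B])
E
```

```text
[ 0.544  -0.0579] [ 0.4936 -0.2759] 0.2237701924229837 yaw -1.798099776155972 [ 0.5188 -0.1669]
0.0009426549107331035 -1.4221624644331197e-05
0.0024479377642158415 0.0023803813760659913
cradle block x rel dowel mid -0.06807432826075221
cradle block x rel dowel mid 0.04450329468409397
tongue tip rel mid 0.0262290262439321 0.04259750863024904
board end rel mid [np.float64(-0.1324696393321), np.float64(-0.13215864507532646)]
```

The dowel is centred within about 1 mm by the knob-based frame (2.5 mm by the camera one), with yaw within 0.01. Back to the knob.

servo_tool(
  fingers=[0.03,0.03,0.03,0.03,0.03],
  xyz=[
    [-0.035,0.016,0],
    [-0.035,0.016,0],
    [-0.025,0.012,0],
    [-0.003,0.002,0.02],
    [0,0,0],
  ],
  rotation=[
    [0,0,0.028],
    [0,0,0],
    [0,0,0],
    [0,0,0],
    [0,0,0],
  ],
)

```text
clock: 15.85
tcp_pos: [0.5431, -0.2628, 0.1947]
eef_rot: [0.003, 0.79, 0.613, 0.002]
contact_force: [0.2, -0.0, -0.8]
finger_gap: 0.0299
```

```bash
python3 - <<'E'
from h import *
delta([.543,-.2586,.084],1.325-np.pi/2)
E
```

```text
shift [ 0.0041 -0.002   0.1107] rot [ 0.0075  0.0006 -0.0048] q [-0.5125  0.2802  1.2189  0.0014  1.635  -0.2618] t 15.85
```

servo_tool(
  fingers=[0.03,0.03,0.03,0.03,0.03],
  xyz=[
    [0.004,-0.002,0],
    [0,0,0.025],
    [0,0,0.025],
    [0,0,0.01],
    [0,0,0],
  ],
  rotation=[
    [0.0075,0,-0.005],
    [0,0,0],
    [0,0,0],
    [0,0,0],
    [0,0,0],
  ],
)

```text
clock: 16.35
tcp_pos: [0.5434, -0.2554, 0.1376]
eef_rot: [0.002, 0.787, 0.617, 0.001]
contact_force: [-0.7, -0.0, 0.5]
finger_gap: 0.0301
```

```bash
python3 - <<'E'
from h import *
delta([.543,-.2586,.084],1.325-np.pi/2)
E
```

```text
shift [-0.0031  0.0001  0.0536] rot [0.0036 0.0013 0.0043] q [-0.5007  0.3065  1.3022 -0.0003  1.5292 -0.2591] t 16.35
```

servo_tool(
  fingers=[0.03,0.03,0.03,0.03,0.03],
  xyz=[
    [-0.003,0,0],
    [0,0,0.02],
    [0,0,0.02],
    [0,0,0.01],
    [0,0,0],
  ],
  rotation=[
    [0.0035,0.001,0.004],
    [0,0,0],
    [0,0,0],
    [0,0,0],
    [0,0,0],
  ],
)

```text
clock: 16.85
tcp_pos: [0.5461, -0.2596, 0.0947]
eef_rot: [0.005, 0.788, 0.615, 0.002]
contact_force: [-0.6, 0.1, 0.5]
finger_gap: 0.0301
```

```bash
python3 - <<'E'
from h import *
delta([.543,-.2586,.084],1.325-np.pi/2); print(telemetry.sense()["contact_force"])
E
```

```text
shift [ 0.0003 -0.0033  0.0106] rot [0.0106 0.0032 0.001 ] q [-0.5047  0.3469  1.3406 -0.0004  1.4431 -0.2599] t 16.85
[-0.6303  0.1473  0.4628]
```

servo_tool(
  fingers=[0.03,0.03,0.03],
  xyz=[
    [0,-0.0033,0.004],
    [0,0,0.005],
    [0,0,0],
  ],
  rotation=[
    [0.01,0.003,0],
    [0,0,0],
    [0,0,0],
  ],
)

```text
clock: 17.15
tcp_pos: [0.5438, -0.2596, 0.0883]
eef_rot: [0.002, 0.788, 0.615, 0.001]
contact_force: [-1.4, -0.1, 0.6]
finger_gap: 0.0297
```

servo_tool(
  fingers=[0.0,0.0,0.0,0.0],
  xyz=[
    [0,0,0],
    [0,0,0],
    [0,0,0],
    [0,0,0],
  ],
  rotation=[
    [0,0,0],
    [0,0,0],
    [0,0,0],
    [0,0,0],
  ],
)

```text
clock: 17.55
tcp_pos: [0.5426, -0.2593, 0.0892]
eef_rot: [0.001, 0.788, 0.616, -0.0]
contact_force: [0.1, -0.7, -1.2]
finger_gap: 0.0085
```

servo_tool(
  fingers=[0.0,0.0],
  xyz=[
    [0,0,0],
    [0,0,0],
  ],
  rotation=[
    [0,0,-0.08],
    [0,0,-0.12],
  ],
)

```text
clock: 17.75
tcp_pos: [0.5428, -0.2593, 0.0891]
eef_rot: [0.001, 0.721, 0.693, -0.0]
contact_force: [-0.4, 0.3, -2.4]
finger_gap: 0.0084
```

```bash
python3 - <<'E'
from h import *
delta([.543,-.2586,.084],2.917-np.pi/2); s=telemetry.sense(); print(s["contact_force"],s["wrist_torque"])
E
```

```text
shift [0.0007 0.0001 0.0051] rot [-0.0005  0.0016 -1.3855] q [-0.5066  0.3513  1.3466 -0.001   1.4426 -0.4672] t 17.75
[-0.3743  0.3252 -2.44  ] [-0.0114 -0.1012 -0.0853]
```

servo_tool(
  fingers=[0.0,0.0,0.0,0.0,0.0],
  xyz=[
    [0,0,0],
    [0,0,0],
    [0,0,0],
    [0,0,0],
    [0,0,0],
  ],
  rotation=[
    [0,0,-0.14],
    [0,0,-0.14],
    [0,0,-0.14],
    [0,0,-0.14],
    [0,0,-0.14],
  ],
)

```text
clock: 18.25
tcp_pos: [0.5435, -0.259, 0.0891]
eef_rot: [0.001, 0.428, 0.904, 0.0]
contact_force: [-0.6, 0.3, -0.6]
finger_gap: 0.0085
```

servo_tool(
  fingers=[0.0,0.0,0.0,0.0],
  xyz=[
    [0,0,0],
    [0,0,0],
    [0,0,0],
    [0,0,0],
  ],
  rotation=[
    [0,0,-0.14],
    [0,0,-0.14],
    [0,0,-0.12],
    [0,0,-0.1],
  ],
)

```text
clock: 18.65
tcp_pos: [0.5438, -0.2586, 0.0892]
eef_rot: [0.001, 0.181, 0.984, 0.001]
contact_force: [-1.2, -0.7, -0.8]
finger_gap: 0.0087
```

```bash
python3 - <<'E'
from h import *
delta([.543,-.2586,.084],2.917-np.pi/2); s=telemetry.sense(); print(s["contact_force"],s["wrist_torque"])
E
```

```text
shift [ 0.0008 -0.0003  0.0052] rot [ 0.0019  0.0025 -0.1386] q [-0.5063  0.352   1.3456  0.0024  1.442  -1.7142] t 18.65
[-1.173  -0.6748 -0.8181] [ 0.1229  0.1391 -0.055 ]
```

servo_tool(
  fingers=[0.0,0.0,0.0],
  xyz=[
    [0,0,0],
    [0,0,0],
    [0,0,0],
  ],
  rotation=[
    [0,0,-0.1],
    [0,0,-0.04],
    [0,0,-0.02],
  ],
)

```text
clock: 18.95
tcp_pos: [0.5438, -0.2585, 0.0891]
eef_rot: [0.001, 0.098, 0.995, 0.001]
contact_force: [-0.5, -0.2, -0.7]
finger_gap: 0.0082
```

```bash
python3 - <<'E'
from h import *
delta([.543,-.2586,.084],2.917-np.pi/2); s=telemetry.sense(); print(s["contact_force"],s["wrist_torque"])
E
```

```text
shift [ 0.0008 -0.0003  0.0051] rot [0.0027 0.0024 0.0275] q [-0.5065  0.3522  1.3454  0.0033  1.4424 -1.8806] t 18.95
[-0.4627 -0.1715 -0.6952] [ 0.1203  0.1564 -1.0005]
```

Home stop reached (torque -1.0 N m). Release and lift straight up.

servo_tool(
  fingers=[0.03,0.03,0.03,0.03,0.03],
  xyz=[
    [0,0,0],
    [0,0,0],
    [0,0,0],
    [0,0,-0.02],
    [0,0,-0.04],
  ],
  rotation=[
    [0,0,0.01],
    [0,0,0],
    [0,0,0],
    [0,0,0],
    [0,0,0],
  ],
)

```text
clock: 19.45
tcp_pos: [0.5415, -0.2573, 0.1445]
eef_rot: [-0.003, 0.105, 0.994, 0.003]
contact_force: [-0.4, -0.1, -0.3]
finger_gap: 0.0301
```

servo_tool(
  fingers=[0.03,0.03,0.03,0.03,0.03],
  xyz=[
    [0,0,-0.04],
    [0,0,-0.03],
    [0.03,0,-0.01],
    [0.02,0,0],
    [0,0,0],
  ],
  rotation=[
    [0,0,0],
    [0,0,0],
    [0,0,0],
    [0,0,0],
    [0,0,0],
  ],
)

```text
clock: 19.95
tcp_pos: [0.4938, -0.2479, 0.2354]
eef_rot: [0.002, 0.105, 0.994, 0.001]
contact_force: [-0.1, 0.4, 0.3]
finger_gap: 0.0301
```

```bash
python3 - <<'E'
from h import *
T=wristT(); np.save("T5.npy",T); im=vision.get_image("wrist")[:,:,::-1]
im2=vision.get_image("top")[:,:,::-1]
cv2.imwrite("pics/w5.png",np.hstack([im[:, :460], cv2.resize(im2[100:260,180:340],(340,340)).copy() if 0 else np.vstack([cv2.resize(im2[100:270,180:480],(340,193)),np.zeros((227,340,3),np.uint8)])]))
E
```

```text
(no output)
```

View pics/w5.png

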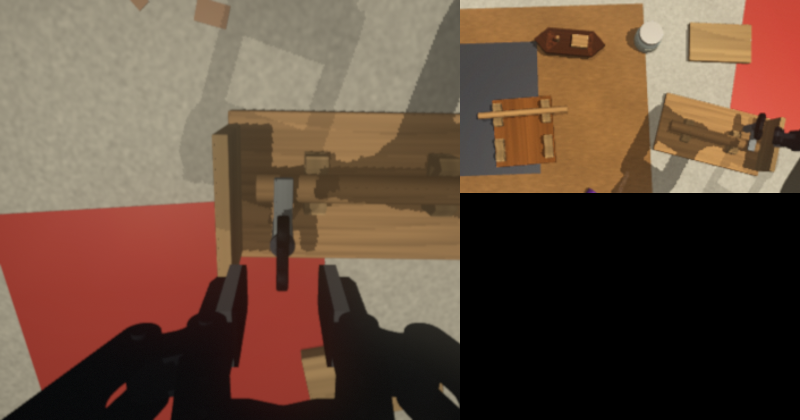

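The tongue, with its tip at (284,180), lies square across the dowel, parallel to the end board. The dowel is in both cradles, and the thin dowel, boat, jar and plywood haven't moved. I'll settle and hand in.

servo_tool(
  fingers=[0.03,0.03],
  xyz=[
    [0,0,0],
    [0,0,0],
  ],
  rotation=[
    [0,0,0],
    [0,0,0],
  ],
)

```text
clock: 20.25
tcp_pos: [0.4957, -0.2481, 0.2338]
eef_rot: [0.001, 0.105, 0.994, 0.001]
contact_force: [-0.2, -0.2, 0.6]
finger_gap: 0.0298
```

```bash
python3 -c "
from h import *
T=np.load('T5.npy');W=lambda u,v,z:ray('wrist',(u,v),z,T)[:2]
d=W(284,180,.076)-W(282,289,.109); print('keeper est',2.917-np.arctan2(d[1],d[0]))
print(env.job_done())"
```

```text
keeper est 0.00848441629611818
the job is handed in; nothing more can be done
None
```

The job is done and handed in at about 20 s of the 64 s allowed; no verdict is reported. I turned the knob to its open stop and laid the thick dowel in both V-cradles. I then turned the knob back to its home stop, released it and backed the gripper clear.

- **Dowel:** just after placing, its centre measured about 1 mm off the middle along the jig and 0 mm across. That check uses a reference I took from where the gripper held the knob. Against the cameras' own estimate it was 2.4 mm off both ways, still within limits. It was parallel to the jig within about 0.01 rad.
- **Knob:** the last wrist picture puts it about 0.01 rad from home, with the tongue square across the dowel.
- **Everything else:** the thin dowel, jar, plywood and boat look unmoved in the last top view. I didn't measure them.
- **Checks that fell short:** the force reading didn't clearly show the dowel touching down, so I judged it seated because its height stopped at the expected value. I regripped the knob once because the first grip was too shallow. For the turn home the grip was about 5 mm higher than planned, but it held.

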